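Seat the pan head's cone in the hi-hat cup and check that it swings free

TASK

Lift the video pan head out of the tape roll and set its cone in the cup of the hi-hat. Turn it counter-clockwise from the white index mark under a light push (5 to 10 N, never over 25 N) until its tongue drops into the drive slot, then press the cone fully home with about 15 N (never over 40 N). With the cone staying home, check that it rocks free: swing the head about 30 degrees clockwise past the index mark, then about 30 degrees counter-clockwise past it, and leave it fully home with the two white marks in line; let go and leave the other things on the bench where they are.

Things in the scene. Friction and masses are not known exactly. Their poses are not given: they have to be found in the camera images.
- panhead_grip (a point): Centre (half-way up) of the grip block of the loose pan head, about 0.5 kg: flat-sided dark block 52 mm (x) by 38 mm (y) by 50 mm high, gripped across y; red knob on its -x end. Its top is 26 mm above the point; below it is a flange disc 88 mm across, 8 mm thick, its top 28 mm and its underside 36 mm below the point. z up along the cone axis, x to the white mark. It starts upright.
- panhead_mark (a point): The white mark on top of the pan head's flange, 40 mm from the cone axis along the head's +x and 28 mm below the grip centre; the head's x axis runs through it.
- tongue: Steel tongue fixed under the cone's small end: 24 mm along the head's x, 6 mm thick along y, 5 mm long, edges chamfered; origin at the centre of its lower end, 77 mm below the grip centre on the cone axis. The cone hangs under the flange: 56 mm across at the top, 32 mm at the bottom, 36 mm long.
- cup_mouth (a point): Centre of the cup's mouth in the rim of the hi-hat's round black pan base, 105 mm above the bench. z up along the cup axis, x to the white index mark, 48 mm out on the rim. The greased cup matches the cone: 55 mm across at the mouth, 2 mm narrower for every 3 mm of depth. With the cone home the flange underside is 2 mm above the rim, so the pan head's grip centre is 38 mm above this point.
- cartridge_top (a point): Point on the cup axis 35 mm below the rim, at the top of the brass drag cartridge in the cup's bottom. This point does not turn. In the cartridge is a straight slot, 8.5 mm wide, 7 mm deep; it turns about the axis with a light drag (0.1 N m) and stays where left. At the start the slot is 20 to 55 degrees counter-clockwise (from above) of the index mark; the angle is not given.
- cup_floor (a point): Point on the cup axis 44 mm below the rim, under the cartridge. With the tongue across the slot the head stands 4 mm too high, with 1.3 mm of side play; when the tongue comes within 6 to 9 degrees of the slot it drops 4 mm, after which the cartridge turns with the head. Contact is stiff: about 20 N per mm. The taper's wall carries about three times the downward push.
- hihat: The hi-hat, fixed to the bench: a plywood board 200 mm square, 18 mm thick, with three stub legs that carry the pan base (104 mm across, rim 105 mm above the bench). Origin at the centre of the board's underside, x to the index mark.
- tape_roll: Silver-grey tape roll used as a stand, 110 mm across, 48 mm high, hole 70 mm; origin at the centre of its underside. Loose.
- zoom_lens: Bystander: black lens standing upright, 72 mm across, 105 mm high; origin at the centre of its underside.
- camera_body: Bystander: silver-topped camera with a lens, 128 mm wide, 95 mm high; origin at the centre of its underside.
- pan_bar: Bystander: pan bar with a rubber grip, 265 mm long, 25 mm thick, lying along its x; origin on the bench near its middle.
- plate: Bystander: quick-release plate, 70 by 44 mm, 20 mm high with its screw; origin at the centre of its underside.
- driver: Bystander: orange screwdriver, 160 mm long, lying along its x.
- grease_jar: Bystander: white jar, 54 mm across, 50 mm high; origin at the centre of its underside.
- screw_tray: Bystander: blue screw tray, 130 by 90 by 25 mm; origin at the centre of its underside.

How it is judged:
By the outcome, as a careful person would: the job done as asked, in the order asked, and still so for the second after the job is handed in, with the robot touching nothing.
It also fails if it takes over 72 s, if anything falls off the work surface, if the arm or the gripper's body presses on something with over 40 N, if the wrist force passes 120 N, or if a joint passes its speed limit or range.

ROBOT

A 6-joint arm with a two-finger parallel gripper is mounted at the origin on the work surface. World frame = base frame: x ahead of the robot, y to its left, z up, the work surface at z = 0. Lengths are in m, angles in rad, forces in N, time in s.
With the tool pointing down it reaches from about 0.425 to 0.95 m from the base axis. Payload 14.7 kg.
Tool frame: the origin (TCP) lies at the very end of the fingers, on their centre line; the grasp point (between the pads) lies grasp_offset behind it (grasp_offset is the distance from the TCP to the grasp point, in m); y points along the fingers, z is the direction in which the jaws open and shut, and the axes are right-handed (so a half turn about y gives the same grasp; the last joint's range is limited). The gripper opens to 85 mm and grips with 20 to 120 N. Pads are 22 mm wide; open, the fingers measure 114 mm over their backs; the gripper's body (76 mm by 85 mm) begins 54 mm behind the grasp point. The pads swing forward as they close: fully open they stand 13 mm farther back than shut.
Start: joints at [1.275, 0.48, 1.596, -0, 1.065, -0.047], TCP at [0.16, 0.63, 0.231] pointing down, gripper open.
Joint ranges: [-2.75, 2.75], [-0.82, 2.05], [0.23, 2.67], [-1.56, 4.7], [0.09, 2.69], [-2.92, 2.92]. Speed limits (rad/s): [1.89, 1.89, 2.39, 3.01, 3.01, 3.01].

INTERFACE

Orientations are given as [roll, pitch, yaw] about the fixed x, y, z axes, in that order (R = Rz(yaw) Ry(pitch) Rx(roll)).
In Python, from workcell import * gives the robot as it stands.
- The arm moves only by the tool play_rows, never from a script. Its argument "rows" is a list of rows, each a list of 4 numbers: the shift along the tool's x, y, z in mm, then the turn about the tool's y in degrees. In form: [[x, y, z, yaw], ...]. A call has 1 to 8 rows; each row is the pose to reach, as a shift and turn from the pose commanded when the call began, along the tool's axes at that moment; what a row does not reach only later rows make up. A row lasts 1/8 s, in which the tool goes at most 62.5 mm and 10.7 degrees, less where a joint would pass 70% of its speed; a pose out of reach is approached as far as the arm can. A call with a gripper value outside its range is refused whole. "gripper" is the finger opening in mm, from 0 to 85.4, set as the call begins (left out, the last holds). The fingers move at their own pace and stop on an object; the grip force is fixed at half the most. Time passes only in rows, so rows that repeat a pose let the fingers close. It gives the time, the measured TCP pose, the force and the opening at its end, in the units of the state.
- state(): the state, without advancing time (a new reading comes with each control period).
- capture(name): name is "side" or "top"; returns a dict with "color" (400x640x3 uint8, red, green, blue), "camera_matrix" (3x3 intrinsics, pixels), "R" (3x3) and "t" (3): a world point X has camera coordinates R X + t. Camera axes: x right, y down, z forward; pixel columns grow to the right and rows downward; lengths in m; the calibration is good to about 2 mm. A picture is of the moment at which its call begins. There is no depth.
- sign_off(): hands the job in, once; it reports no verdict.
The state is a dict: "time_s": time; "qpos": joint angles; "qvel": joint speeds; "effort": joint torques, N m; "eef_pos": TCP position; "tool_rot": TCP orientation; "contact_force": force on the tool from outside, world axes, zero at the start; "moment": the same for the moment, N m; "opening": finger opening in m.
Only numpy, scipy, OpenCV 4.12 (cv2) and the standard library are available. Lean on these libraries where they do the work, as an engineer would, in place of code of your own. Each camera call takes 0.05 s, during which the arm holds its last target.

## Working session

There is one attempt and no reset: what is moved stays moved. The work goes in short steps, Python scripts to look and compute and a tool call to move; the robot and the scene stay as the last step left them, time stands still between calls to the robot, and variables do not carry over. Pictures are saved under pics/ and viewed, and the job is handed in when it is done.

Besides the shell and the picture viewer there is one more tool, called after "Emit:" by a JSON object that holds its "method" and its "body", one argument or row to a line. play_rows: Moves the arm, as the interface text tells. Its arguments: {"type":"object","properties":{"rows":{"type":"array","items":{"type":"array","items":{"type":"number"}}},"gripper":{"type":"number"}},"required":["rows"]}

```bash
ls; mkdir -p pics
python3 - <<'E'
from workcell import *
import cv2
s=state(); print({k:s[k] for k in s})
for n in("side","top"):
    c=capture(n); cv2.imwrite(f"pics/{n}0.png",c["color"][:,:,::-1]); print(n,c["camera_matrix"],c["R"],c["t"])
import workcell; print([a for a in dir(workcell) if a[0]!='_'])
E
```

```text
pics
{'time_s': 0.0, 'qpos': array([ 1.27539699e+00,  4.80853954e-01,  1.59689288e+00, -1.21813047e-05,
        1.06512887e+00, -4.66369801e-02]), 'qvel': array([ 0.00054494,  0.00054108, -0.00081421,  0.00119647, -0.00101065,
        0.00062452]), 'effort': array([ 4.50658263e-03, -9.50678802e+01, -4.30192173e+01,  3.76783219e-04,
        1.20730393e-02, -7.31814157e-05]), 'eef_pos': array([0.15991203, 0.62957002, 0.23065097]), 'tool_rot': array([-1.57207848e+00,  4.91780564e-05, -2.48756485e-01]), 'contact_force': array([-0.29810306,  0.32152365,  0.0008732 ]), 'moment': array([-0.01092047,  0.02434655,  0.01173926]), 'opening': 0.08550740970645158}
side [[499.53091899   0.         323.41772382]
 [  0.         499.53091899 204.0582878 ]
 [  0.           0.           1.        ]] [[ 0.79512575 -0.60614991  0.01890331]
 [-0.39547105 -0.54189189 -0.74159007]
 [ 0.4597583   0.58218165 -0.67058693]] [-0.43353545  0.28185779  1.44264058]
top [[464.00512999   0.         316.84858527]
 [  0.         464.00512999 201.30160898]
 [  0.           0.           1.        ]] [[ 0.00452312 -0.99997058 -0.00619594]
 [-0.99349379 -0.00378856 -0.11382322]
 [ 0.1137964   0.00667047 -0.9934817 ]] [0.00873566 0.59090966 1.38019537]
['IKError', 'capture', 'grasp_offset', 'sign_off', 'state']
```

View pics/side0.png

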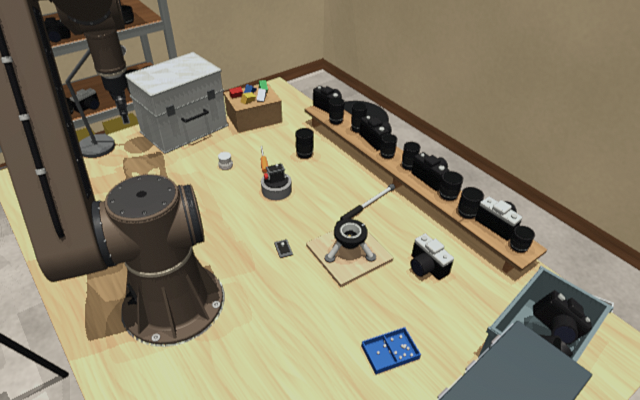

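View pics/top0.png

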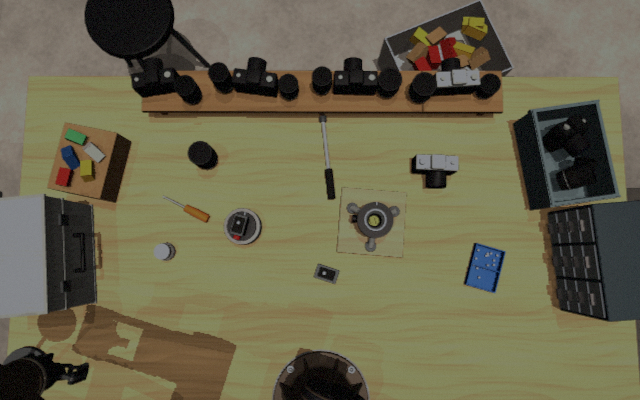

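The side view shows the head in the tape roll near (276,180) and the hi-hat near (351,240). In the top view they are at (241,226) and (374,220). I'll enlarge both.

Run:
```python
import cv2,numpy as np
s=cv2.imread("pics/side0.png");t=cv2.imread("pics/top0.png")
def z(im,x,y,w,h,f): return cv2.resize(im[y:y+h,x:x+w],None,fx=f,fy=f,interpolation=cv2.INTER_CUBIC)
# top crops, brightened
t=np.clip(t*1.6,0,255).astype(np.uint8)
cv2.imwrite("pics/z1.png",np.hstack([z(t,216,201,50,50,8),z(t,349,195,50,50,8)]))
cv2.imwrite("pics/z2.png",np.hstack([z(s,246,150,60,60,6.6667),z(s,316,205,60,60,6.6667)]))
```

```text
(no output)
```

View pics/z1.png

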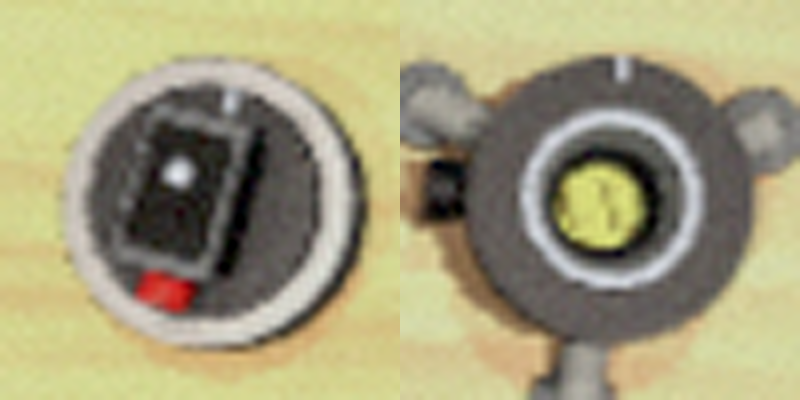

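View pics/z2.png

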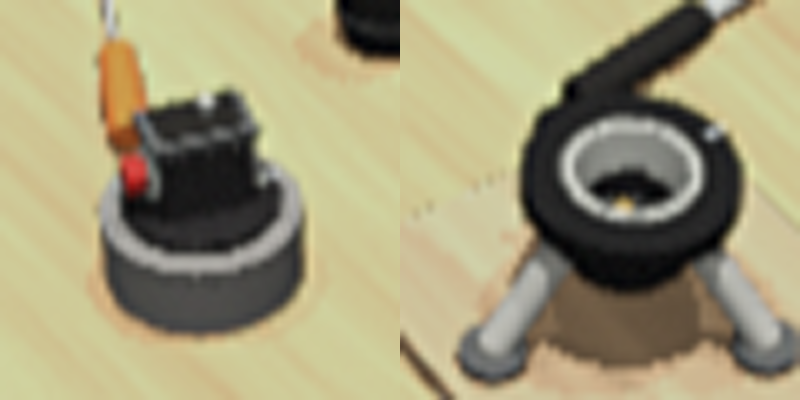

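```bash
cat > h.py <<'E'
from workcell import *
import cv2,numpy as np
def toP(c,u,v,z):
    K,R,t=c["camera_matrix"],c["R"],c["t"]
    d=R.T@np.linalg.solve(K,[u,v,1.]); C=-R.T@t
    return C+d*(z-C[2])/d[2]
def pr(c,X):
    p=c["camera_matrix"]@(c["R"]@np.asarray(X,float)+c["t"]); return p[:2]/p[2]
def white(im,x0,y0,x1,y1,thr,show=0,maxsat=40):
    a=im[y0:y1,x0:x1].astype(float); m=(a.min(2)>thr)&(a.max(2)-a.min(2)<maxsat)
    n,l,st,ce=cv2.connectedComponentsWithStats(m.astype(np.uint8),connectivity=8)
    return [(round(ce[i][0]+x0,2),round(ce[i][1]+y0,2),int(st[i][4]),tuple(int(v) for v in st[i][2:4])) for i in range(1,n)]
E
python3 - <<'E'
from h import *
import cv2
T=capture("top");S=capture("side")
print(white(T["color"],216,201,266,251,90)); print(white(T["color"],349,195,399,245,90))
print(white(S["color"],246,150,306,210,140)); print(white(S["color"],316,205,376,265,140))
# quick estimates
for n,c,u,v,z in [("cupT",T,375.5,219.75,.105),("cupS",S,350.9,230.2,.105),("idxT",T,349+224/8,195+68/8,.105),("idxS",S,316+312/6.667,205+130/6.667,.105),
 ("mkT",T,216+231/8,201+100/8,.056),("mkS",S,246+268/6.667,150+176/6.667,.056)]:
    print(n,toP(c,u-.4,v-.4,z))
E
```

```text
[(np.float64(246.0), np.float64(202.0), 1, (1, 1)), (np.float64(216.0), np.float64(204.0), 1, (1, 1)), (np.float64(217.0), np.float64(206.0), 1, (1, 1)), (np.float64(220.0), np.float64(205.33), 3, (3, 2)), (np.float64(221.0), np.float64(207.0), 1, (1, 1)), (np.float64(241.59), np.float64(225.24), 350, (36, 37)), (np.float64(264.0), np.float64(215.5), 2, (1, 2)), (np.float64(238.0), np.float64(222.29), 7, (3, 3)), (np.float64(218.0), np.float64(249.0), 1, (1, 1)), (np.float64(222.0), np.float64(249.0), 1, (1, 1))]
[(np.float64(374.2), np.float64(198.7), 401, (50, 12)), (np.float64(353.94), np.float64(207.75), 16, (7, 5)), (np.float64(374.99), np.float64(219.27), 135, (23, 22)), (np.float64(393.75), np.float64(211.08), 12, (4, 5)), (np.float64(392.28), np.float64(235.19), 256, (22, 29)), (np.float64(351.83), np.float64(232.24), 72, (9, 15)), (np.float64(353.0), np.float64(226.0), 1, (1, 1)), (np.float64(359.5), np.float64(235.0), 2, (2, 1)), (np.float64(355.25), np.float64(242.51), 55, (15, 5)), (np.float64(371.67), np.float64(241.93), 15, (4, 6))]
[(np.float64(262.29), np.float64(152.43), 7, (2, 5)), (np.float64(276.5), np.float64(164.5), 4, (2, 2)), (np.float64(275.91), np.float64(183.36), 94, (31, 18))]
[(np.float64(363.29), np.float64(205.43), 7, (4, 2)), (np.float64(350.22), np.float64(229.68), 93, (21, 15)), (np.float64(363.0), np.float64(224.33), 3, (3, 2)), (np.float64(326.0), np.float64(234.0), 1, (1, 1)), (np.float64(332.6), np.float64(250.95), 62, (10, 14)), (np.float64(367.9), np.float64(249.93), 58, (9, 14))]
cupT [ 0.53107106 -0.15714728  0.105     ]
cupS [ 0.52889493 -0.15460215  0.105     ]
idxT [ 0.57813735 -0.16193667  0.105     ]
idxS [ 0.57451079 -0.15720708  0.105     ]
mkT [0.55194901 0.22752485 0.056     ]
mkS [0.54866104 0.22868711 0.056     ]
```

Run:
```python
from h import *
T=capture("top");S=capture("side")
s=S["color"][:,:,::-1];t=np.clip(T["color"][:,:,::-1]*2.2,0,255).astype(np.uint8)
def z(im,x,y,w,h,f):
    a=cv2.resize(im[y:y+h,x:x+w],None,fx=f,fy=f,interpolation=cv2.INTER_LINEAR)
    for i in range(0,w,5): cv2.putText(a,str(x+i),(i*f,8),0,.3,(0,0,255),1); cv2.line(a,(i*f,10),(i*f,14),(0,0,255),1)
    for i in range(0,h,5): cv2.putText(a,str(y+i),(0,i*f+4),0,.3,(255,0,255),1)
    return a
cv2.imwrite("pics/z3.png",z(t,218,202,46,46,12)); cv2.imwrite("pics/z4.png",z(s,254,160,46,46,12))
ct=[(155,107),(250,130),(215,275),(115,258)]
P=np.array([toP(T,216+(a-4)/8,201+(b-4)/8,.110)[:2] for a,b in ct]);print(P,P.mean(0),[np.linalg.norm(P[i]-P[i-1]) for i in range(4)])
cs=[(135,118),(238,92),(257,130),(160,152)]
P=np.array([toP(S,246+(a-3.3)/6.667,150+(b-3.3)/6.667,.110)[:2] for a,b in cs]);print(P,P.mean(0),[np.linalg.norm(P[i]-P[i-1]) for i in range(4)])
```

```text
[[0.54483766 0.24629537]
 [0.53668436 0.2119282 ]
 [0.48464027 0.2233271 ]
 [0.4905604  0.25928958]] [0.51418067 0.23521006] [np.float64(0.05581102336270548), np.float64(0.035321073117527683), np.float64(0.05327778217619393), np.float64(0.036446513414678104)]
[[0.48345175 0.25350259]
 [0.53927487 0.2405405 ]
 [0.52926048 0.20779128]
 [0.4785683  0.2218868 ]] [0.50763885 0.2309303 ] [np.float64(0.031990722382624), np.float64(0.05730826477031695), np.float64(0.03424616011790623), np.float64(0.052615401298854045)]
```

View pics/z3.png

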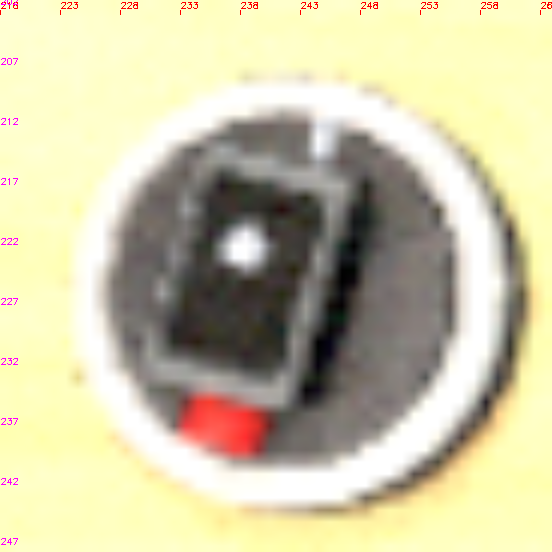

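View pics/z4.png

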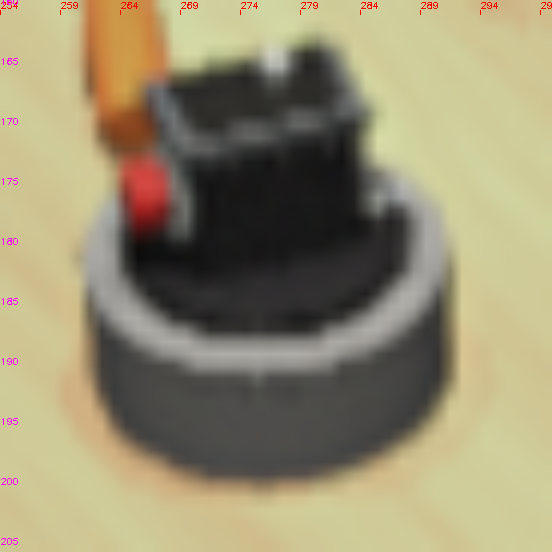

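```bash
cat >> h.py <<'E'
def model(x,y,yaw,zc=.084):
    Rz=np.array([[np.cos(yaw),-np.sin(yaw)],[np.sin(yaw),np.cos(yaw)]])
    def W(p): p=np.asarray(p,float); return np.c_[p[:,:2]@Rz.T+[x,y],p[:,2]+zc]
    a=np.linspace(0,2*np.pi,60)
    return dict(top=W([[26,19,26],[26,-19,26],[-26,-19,26],[-26,19,26],[26,19,26]]*np.array(1e-3)),
      fl=W(np.c_[.044*np.cos(a),.044*np.sin(a),-.028+0*a]),mark=W([[.036,0,-.028],[.044,0,-.028]]))
def overlay(c,x0,y0,w,h,f,curves,fn,gain=1.):
    im=np.clip(c["color"][:,:,::-1]*gain,0,255).astype(np.uint8)
    a=cv2.resize(im[y0:y0+h,x0:x0+w],None,fx=f,fy=f,interpolation=cv2.INTER_LINEAR)
    for P,col in curves:
        q=np.array([(pr(c,p)-[x0,y0]+.5)*f for p in P]); cv2.polylines(a,[np.round(q*8).astype(np.int32)],False,col,1,cv2.LINE_AA,3)
    cv2.imwrite(fn,a); return a
E
cat > fit.py <<'E'
from h import *
from scipy.optimize import least_squares
T=capture("top");S=capture("side")
# measured pixels
oT=(240.9,225.4)
print("flangeT",toP(T,*oT,.056))
ct=[(216+(a-4)/8,201+(b-4)/8) for a,b in [(155,107),(250,130),(215,275),(115,258)]]
cs=[(246+(a-3.3)/6.667,150+(b-3.3)/6.667) for a,b in [(238,92),(257,130),(160,152),(135,118)]]
mT=(218+323/12-.5,202+140/12-.5); mS=(254+385/12-.5,160+192/12-.5)
def res(p):
    x,y,yw,dx,dy,ex,ey=p; m=model(x,y,yw); r=[]
    for i in range(4):
        r+=list(pr(T,m["top"][i])+[dx,dy]-ct[i]); r+=list(pr(S,m["top"][i])+[ex,ey]-cs[i])
    mm=m["mark"].mean(0)
    r+=list(pr(T,mm)+[dx,dy]-mT)+list(pr(S,mm)+[ex,ey]-mS)
    r+=list(2*(pr(T,[x,y,.056])+[dx,dy]-oT))
    return np.r_[r,np.array([dx,dy,ex,ey])*1]
f=least_squares(res,[.511,.233,-.2,0,0,0,0]);print(f.x,np.degrees(f.x[2]),np.round(f.fun,1))
m=model(*f.x[:3])
A=overlay(T,218,202,46,46,10,[(m["top"],(0,255,0)),(m["fl"],(255,255,0)),(m["mark"],(0,0,255))],"pics/o1.png",2)
B=overlay(S,254,155,46,46,10,[(m["top"],(0,255,0)),(m["fl"],(255,255,0)),(m["mark"],(0,0,255))],"pics/o2.png",1.5)
cup=np.array([.530,-.156]); a=np.linspace(0,2*np.pi,60)
def hc(cx,cy,yw): return [(np.c_[cx+r*np.cos(a),cy+r*np.sin(a),.105+0*a],(0,255,0)) for r in(.0275,.052)]+[(np.array([[cx+r*np.cos(yw),cy+r*np.sin(yw),.105] for r in(.044,.052)]),(0,0,255))]
C=overlay(T,352,198,46,46,8,hc(*cup,-.09),"pics/o3.png",2); D=overlay(S,327,210,46,46,8,hc(*cup,-.09),"pics/o4.png",1.5)
cv2.imwrite("pics/o.png",np.vstack([np.hstack([cv2.resize(A,(290,290)),cv2.resize(B,(290,290))]),np.hstack([cv2.resize(C,(290,290)),cv2.resize(D,(290,290))])]))
E
python3 fit.py
```

```text
flangeT [0.51506916 0.23738306 0.056     ]
[ 0.51255811  0.23578432 -0.21787158 -0.13985356 -0.56702377 -0.47326951
  0.73189665] -12.483121937784697 [-1.   0.4 -1.1 -0.7 -0.1  0.4  0.  -0.3  0.  -0.   0.5  0.1 -0.4 -0.8
  0.4 -1.   0.  -0.5  0.7  1.1  0.8  0.6 -0.1 -0.6 -0.5  0.7]
```

View pics/o.png

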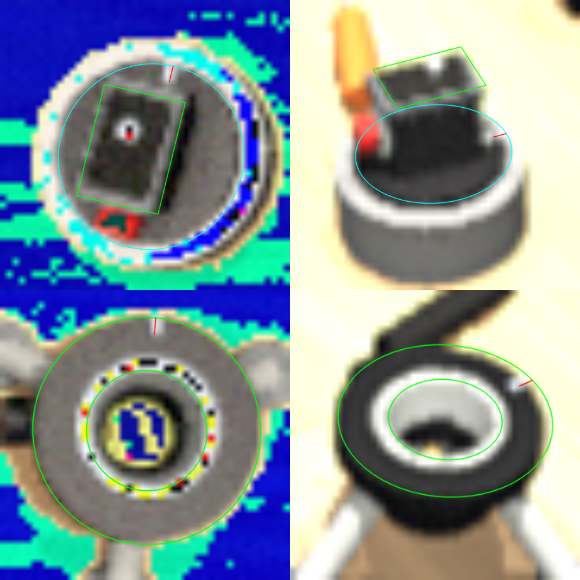

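The top overlay matches. The side overlay has a common offset of about 1 px, which is within calibration. Both positions are plausible: the head is at about (0.513, 0.236) with yaw −12.5°, and the cup is at about (0.530, −0.156) with yaw about −5°. I'll use the half-turned grasp so joint 6 keeps its range.

```bash
cat >> h.py <<'E'
from scipy.spatial.transform import Rotation as Ro
def go(x,y,z,yaw):
    s=state(); R=Ro.from_euler("xyz",s["tool_rot"]).as_matrix()
    d=R.T@(np.array([x,y,z])-s["eef_pos"])*1e3
    cy=np.arctan2(R[1,0],R[0,0]); t=-np.degrees((yaw-cy+np.pi)%(2*np.pi)-np.pi)
    print("t",round(s["time_s"],2),"shift",np.round(d,1),"turn",round(t,1),"yaw",round(np.degrees(cy),2),"q6",round(s["qpos"][5],3))
E
python3 -c "
from h import *
print(grasp_offset)
go(.5126,.2358,.2,-.218-np.pi)"
```

```text
0.0187
t 0.4 shift [ 438.7   31.3 -295.2] turn 178.2 yaw -14.26 q6 -0.047
```

Emit:
{"method": "play_rows", "body": {
  "rows": [
    [110,8,-74,20],
    [220,16,-148,40],
    [330,24,-222,60],
    [439,31,-295,85],
    [439,31,-295,110],
    [439,31,-295,110],
    [439,31,-295,110],
    [439,31,-295,110]
  ]
}}

```text
time_s: 1.4
eef_pos: [0.4943, 0.2565, 0.2022]
tool_rot: [-1.57, 0.0, -1.755]
contact_force: [1.5, 0.4, 0.3]
opening: 0.0857
```

```bash
python3 -c "
from h import *
go(.5126,.2358,.2,-.218-np.pi)"
```

```text
t 1.4 shift [17.   2.2 21.8] turn 91.9 yaw -100.55 q6 0.608
```

Emit:
{"method": "play_rows", "body": {
  "rows": [
    [5,0,6,11],
    [10,1,12,22],
    [15,2,18,33],
    [15,2,20,44],
    [15,2,20,55],
    [15,2,20,66],
    [15,2,20,77],
    [15,2,20,88]
  ]
}}

```text
time_s: 2.4
eef_pos: [0.5101, 0.2398, 0.2001]
tool_rot: [-1.571, 0.0, 3.028]
contact_force: [0.4, -0.1, -0.3]
opening: 0.0855
```

```bash
python3 -c "
from h import *
go(.5126,.2358,.2,-.218-np.pi)"
```

```text
t 2.4 shift [-3.   0.1  3.7] turn 6.0 yaw 173.5 q6 2.07
```

Emit:
{"method": "play_rows", "body": {
  "rows": [
    [0,0,0,3],
    [0,0,0,3]
  ]
}}

```text
time_s: 2.65
eef_pos: [0.5101, 0.2399, 0.2001]
tool_rot: [-1.571, 0.0, 2.982]
contact_force: [1.3, -0.2, -0.4]
opening: 0.0855
```

Run:
```python
from h import *
go(.5126,.2358,.0625,-.218-np.pi)
T=capture("top");S=capture("side")
t=np.clip(T["color"][:,:,::-1]*1.6,0,255).astype(np.uint8);s=S["color"][:,:,::-1]
cv2.imwrite("pics/a1.png",np.hstack([cv2.resize(t[170:250,200:280],(400,400)),cv2.resize(s[110:210,230:330],(400,400))]))
```

```text
t 2.65 shift [ -3.1 137.6   3.6] turn 3.4 yaw 170.88 q6 2.116
```

View pics/a1.png

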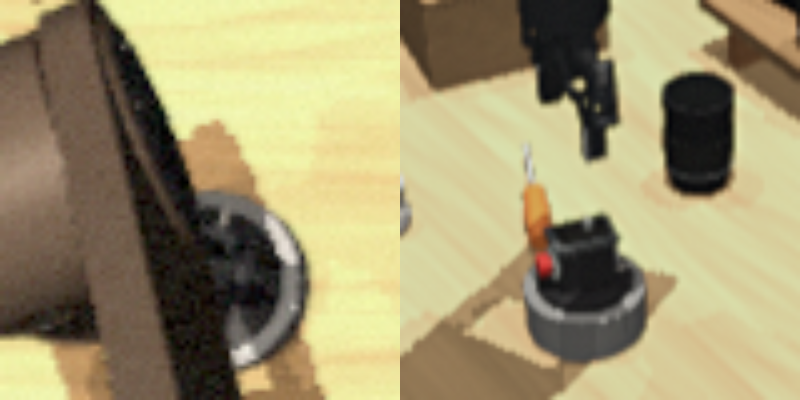

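The arm hides most of the head from the top camera. The side view shows the fingers straddling above the block. Descending.

Emit:
{"method": "play_rows", "body": {
  "rows": [
    [-3,0,3.6,3.4],
    [-3,40,3.6,3.4],
    [-3,80,3.6,3.4],
    [-3,100,3.6,3.4],
    [-3,115,3.6,3.4],
    [-3,125,3.6,3.4],
    [-3,132,3.6,3.4],
    [-3,132,3.6,3.4]
  ]
}}

```text
time_s: 3.75
eef_pos: [0.5125, 0.2358, 0.068]
tool_rot: [-1.571, -0.0, 2.923]
contact_force: [0.9, -0.4, -0.0]
opening: 0.0854
```

Run:
```python
from h import *
go(.5126,.2358,.0625,-.218-np.pi)
T=capture("top");S=capture("side")
s=S["color"][:,:,::-1]
cv2.imwrite("pics/a2.png",cv2.resize(s[140:210,240:310],(560,560)))
```

```text
t 3.75 shift [-0.1  5.5 -0. ] turn -0.0 yaw 167.46 q6 2.167
```

View pics/a2.png

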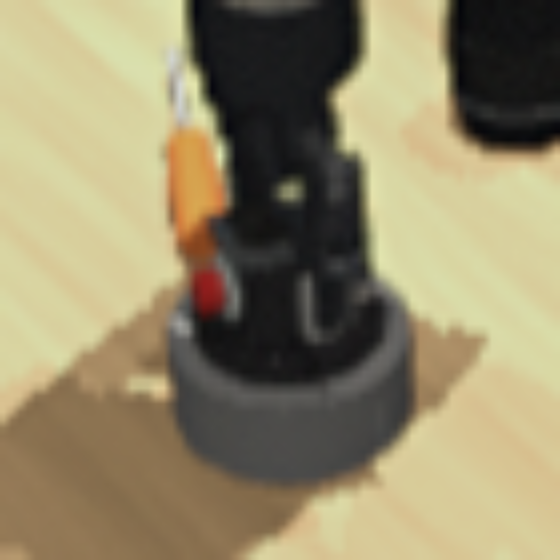

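Emit:
{"method": "play_rows", "body": {
  "rows": [
    [0,5,0,0],
    [0,5,0,0],
    [0,5,0,0],
    [0,5,0,0],
    [0,5,0,0],
    [0,5,0,0],
    [0,5,0,0]
  ],
  "gripper": 30
}}

```text
time_s: 4.72
eef_pos: [0.5127, 0.236, 0.0633]
tool_rot: [-1.571, 0.001, 2.923]
contact_force: [-2.1, 0.6, 6.9]
opening: 0.0377
```

Run:
```python
from h import *
go(.5126,.2358,.0625,-.218-np.pi); s=state();print(s["opening"],s["contact_force"],s["moment"])
S=capture("side")
s=S["color"][:,:,::-1]
cv2.imwrite("pics/a3.png",cv2.resize(s[140:210,240:310],(560,560)))
```

```text
t 4.72 shift [0.  0.8 0.2] turn -0.1 yaw 167.46 q6 2.167
0.037708137797049734 [-2.10265415  0.57636784  6.86533196] [ 0.19558795  0.07978156 -0.11607228]
```

View pics/a3.png

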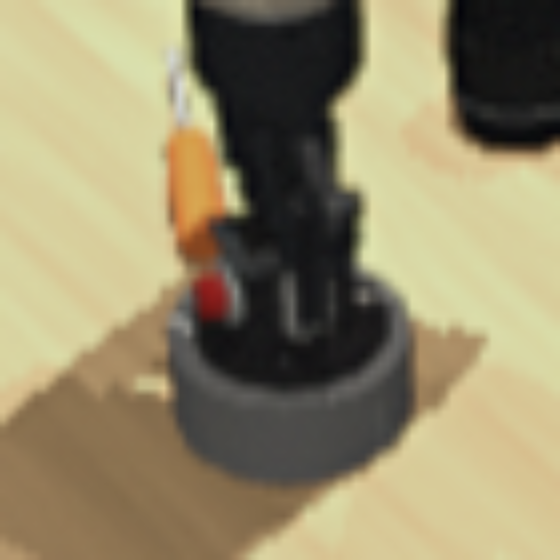

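Gripped at 37.7 mm. Lifting.

Emit:
{"method": "play_rows", "body": {
  "rows": [
    [0,-5,0,0],
    [0,-15,0,0],
    [0,-30,0,0],
    [0,-60,0,0],
    [0,-90,0,0],
    [0,-120,0,0],
    [0,-145,0,0],
    [0,-145,0,0]
  ]
}}

```text
time_s: 5.78
eef_pos: [0.5135, 0.2362, 0.2104]
tool_rot: [-1.573, 0.003, 2.923]
contact_force: [0.9, 0.6, -4.8]
opening: 0.0372
```

Run:
```python
from h import *
go(.530,-.156,.21,-.09-np.pi); s=state();print(s["opening"],s["contact_force"],s["moment"])
S=capture("side")
s=S["color"][:,:,::-1]
cv2.imwrite("pics/a4.png",cv2.resize(s[90:210,220:340],(600,600)))
```

```text
t 5.78 shift [-1.013e+02 -1.000e-01  3.792e+02] turn -7.4 yaw 167.46 q6 2.167
0.03715250422904598 [ 0.87970137  0.6026566  -4.76272255] [-0.02666311 -0.00274874 -0.02708221]
```

View pics/a4.png

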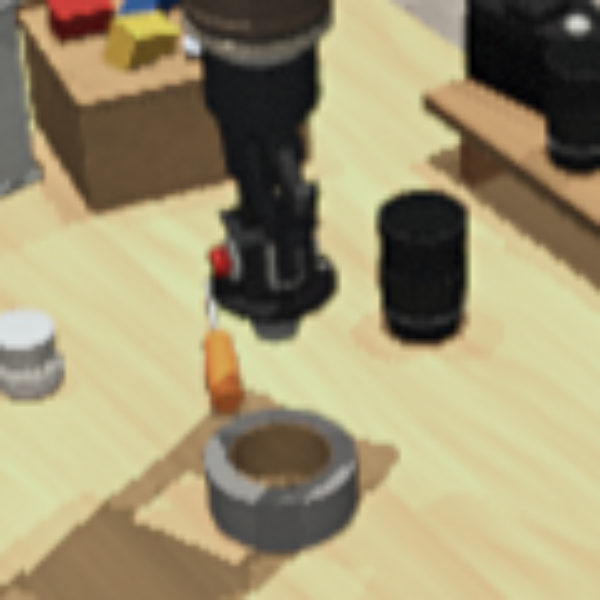

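Lifted clean: weight about 4.8 N, opening 37.2 mm, and the roll stayed put. Carrying it over the cup.

Emit:
{"method": "play_rows", "body": {
  "rows": [
    [-10,0,35,0],
    [-22,0,85,0],
    [-37,0,140,-1],
    [-52,0,195,-2],
    [-66,0,250,-4],
    [-80,0,300,-6],
    [-92,0,345,-7.4],
    [-98,0,368,-7.4]
  ]
}}

```text
time_s: 6.82
eef_pos: [0.5273, -0.1469, 0.2067]
tool_rot: [-1.571, -0.002, 3.05]
contact_force: [-0.4, 0.3, -5.0]
opening: 0.0369
```

Emit:
{"method": "play_rows", "body": {
  "rows": [
    [-3,0,11,0],
    [-3,0,11,0],
    [-3,0,11,0]
  ]
}}

```text
time_s: 7.2
eef_pos: [0.5299, -0.1549, 0.2077]
tool_rot: [-1.571, -0.001, 3.053]
contact_force: [-0.1, -0.6, -4.9]
opening: 0.0375
```

Run:
```python
from h import *
go(.530,-.156,.21,-.09-np.pi); s=state();print(s["opening"],s["contact_force"],s["moment"],s["eef_pos"])
S=capture("side");T=capture("top")
x,y=s["eef_pos"][:2]; m=model(x,y,-.09,.2104+.0207)
cv=[(m["top"],(0,255,0)),(m["fl"],(255,255,0)),(m["mark"],(0,0,255))]
A=overlay(S,310,160,75,100,8,cv,"pics/b1.png");B=overlay(T,340,180,70,70,6,cv,"pics/b2.png")
```

```text
t 7.2 shift [-0.2 -2.3  1.1] turn 0.1 yaw 174.9 q6 1.32
0.03753299829194092 [-0.10671098 -0.56546047 -4.86802691] [-0.04613458  0.01060457  0.03681343] [ 0.52992502 -0.15487796  0.20766698]
```

View pics/b1.png

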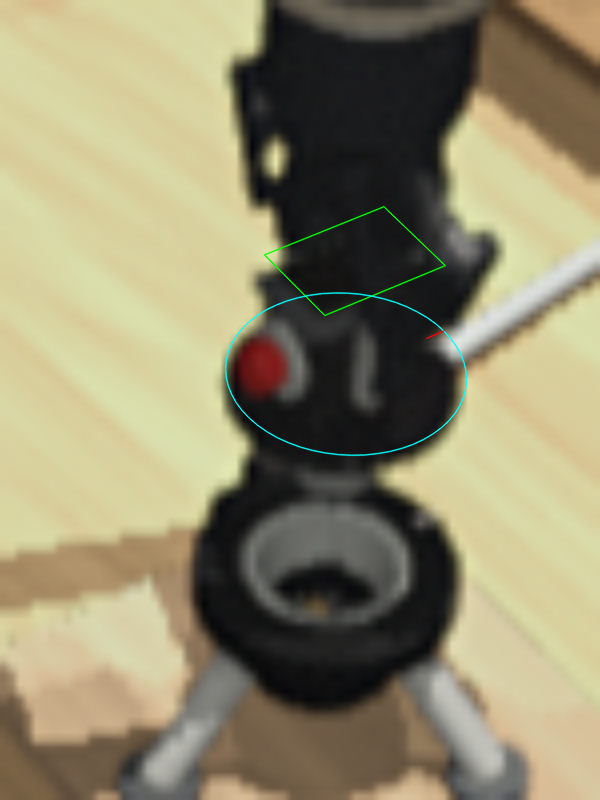

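View pics/b2.png

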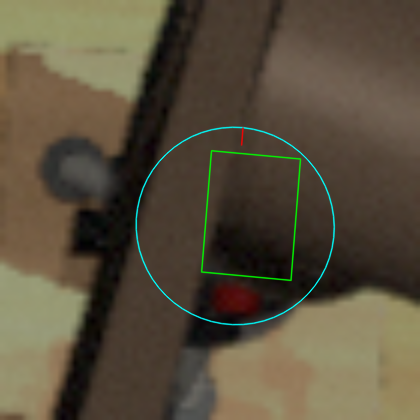

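Run:
```python
from h import *
S=capture("side");T=capture("top")
# cup ring centroid from first pictures
s0=cv2.imread("pics/side0.png")[:,:,::-1].copy();t0=cv2.imread("pics/top0.png")[:,:,::-1].copy()
from numpy import *
def ring(im,c,x0,y0,x1,y1,thr):
    a=im[y0:y1,x0:x1].astype(uint8); m=((a.min(2)>thr)&(a.max(2).astype(int)-a.min(2)<45)).astype(uint8)
    n,l,st,ce=cv2.connectedComponentsWithStats(m,connectivity=8)
    best=[i for i in range(1,n) if 60<st[i][4]<200 and st[i][2]>18][0]
    ctr,_=cv2.findContours((l==best).astype(uint8),cv2.RETR_EXTERNAL,cv2.CHAIN_APPROX_NONE)
    e=cv2.fitEllipse(max(ctr,key=len)); return array(e[0])+[x0,y0],e[1]
for thr in(80,95): print("T",ring(t0,T,355,203,394,240,thr))
for thr in(110,140): print("S",ring(s0,S,322,210,376,255,thr))
pT=ring(t0,T,355,203,394,240,90)[0];pS=ring(s0,S,322,210,376,255,130)[0]
print("raw",toP(T,*pT,.105),toP(S,*pS,.105)); print("bias-corr",toP(T,pT[0]+.14,pT[1]+.57,.105),toP(S,pS[0]+.47,pS[1]-.73,.105))
```

```text
Traceback (most recent call last):
TypeError: max() got an unexpected keyword argument 'key'
```

```bash
cat > ring.py <<'E'
from h import *
S=capture("side");T=capture("top")
s0=cv2.imread("pics/side0.png")[:,:,::-1].copy();t0=cv2.imread("pics/top0.png")[:,:,::-1].copy()
def ring(im,x0,y0,x1,y1,thr):
    a=im[y0:y1,x0:x1].astype(int); m=((a.min(2)>thr)&(a.max(2)-a.min(2)<45)).astype(np.uint8)
    n,l,st,ce=cv2.connectedComponentsWithStats(m,connectivity=8)
    best=[i for i in range(1,n) if 60<st[i][4]<250 and st[i][2]>18][0]
    ctr,_=cv2.findContours((l==best).astype(np.uint8),cv2.RETR_EXTERNAL,cv2.CHAIN_APPROX_NONE)
    e=cv2.fitEllipse(max(ctr,key=len)); return np.array(e[0])+[x0,y0],e[1]
for thr in(80,95): print("T",ring(t0,355,203,394,240,thr))
for thr in(110,140): print("S",ring(s0,322,210,376,255,thr))
pT=ring(t0,355,203,394,240,90)[0];pS=ring(s0,322,210,376,255,130)[0]
print("raw",toP(T,*pT,.105),toP(S,*pS,.105)); print("bias-corr",toP(T,pT[0]+.14,pT[1]+.57,.105),toP(S,pS[0]+.47,pS[1]-.73,.105))
E
python3 ring.py
```

```text
T (array([375.05713463, 219.35027122]), (21.785789489746094, 22.21854019165039))
T (array([375.11605835, 219.35343933]), (21.296424865722656, 21.83745765686035))
S (array([350.27114677, 230.03765297]), (14.542865753173828, 20.734161376953125))
S (array([350.3343029 , 230.04783058]), (14.334670066833496, 19.996723175048828))
raw [ 0.53095639 -0.1572272   0.105     ] [ 0.52768999 -0.15488319  0.105     ]
bias-corr [ 0.52931452 -0.15761366  0.105     ] [ 0.53085971 -0.15330613  0.105     ]
```

Run:
```python
import cv2,numpy as np
t=cv2.imread("pics/top0.png");s=cv2.imread("pics/side0.png")
cv2.imwrite("pics/c1.png",cv2.resize(np.clip(t[180:265,330:415].astype(float)*1.6,0,255).astype(np.uint8),None,fx=7,fy=7,interpolation=cv2.INTER_LINEAR))
cv2.imwrite("pics/c2.png",cv2.resize(s[195:290,300:400],None,fx=6,fy=6,interpolation=cv2.INTER_LINEAR))
```

```text
(no output)
```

View pics/c1.png

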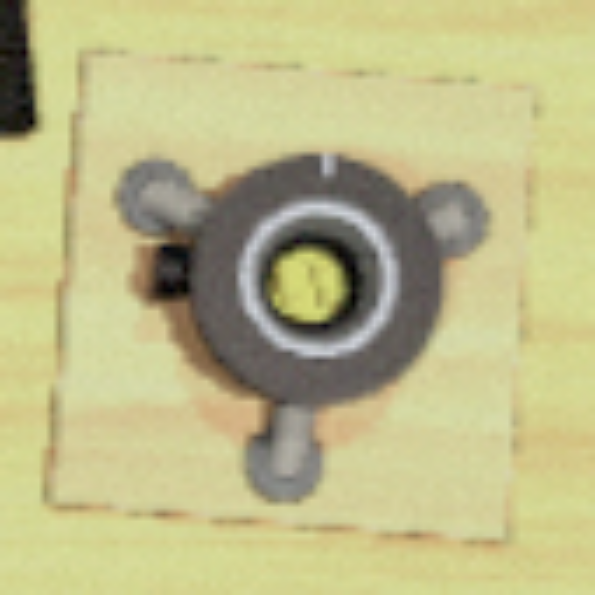

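View pics/c2.png

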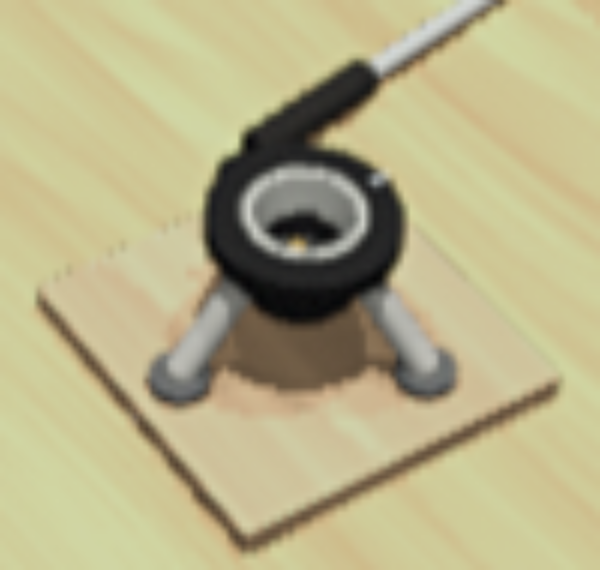

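Run:
```python
from h import *
from scipy.optimize import least_squares
S=capture("side");T=capture("top")
ct=[(330+(a)/7-.5,180+b/7-.5) for a,b in [(82,50),(538,92),(508,542),(48,503)]]
cs={3:(300+38/6-.5,195+293/6-.5),0:None,2:(300+246/6-.5,195+540/6-.5),1:(300+560/6-.5,195+380/6-.5)}
loc=np.array([[.1,.1],[.1,-.1],[-.1,-.1],[-.1,.1]])
def res(p):
    x,y,w=p[:3];r=[]
    c,s=np.cos(w),np.sin(w)
    for i,l in enumerate(loc):
        X=[x+c*l[0]-s*l[1],y+s*l[0]+c*l[1],.018]
        r+=list(pr(T,X)+p[3:5]-ct[i])
        if cs[i]: r+=list(pr(S,X)+p[5:7]-cs[i])
    return np.r_[r,p[3:]]
f=least_squares(res,[.53,-.156,-.09,0,0,0,0]);print(f.x,np.degrees(f.x[2]),np.round(f.fun,1))
```

```text
[ 0.5286882  -0.15650714 -0.08055599 -0.03999302 -0.50294601 -0.38964102
  0.59893194] -4.6155182987270535 [ 0.3  0.2 -0.2 -0.4  0.6  0.  -0.1  0.4  0.1 -0.  -0.   0.3 -0.3 -0.6
 -0.  -0.5 -0.4  0.6]
```

The board fit gives the cup at (0.529, −0.156) with the index at −4.6°, using the same camera offsets as the head fit. Descending to about 9 mm above the expected first seat.

Emit:
{"method": "play_rows", "body": {
  "rows": [
    [0.9,10,1.2,-0.5],
    [0.9,25,1.2,-0.5],
    [0.9,45,1.2,-0.5],
    [0.9,58,1.2,-0.5],
    [0.9,66,1.2,-0.5],
    [0.9,72,1.2,-0.5],
    [0.9,72,1.2,-0.5]
  ]
}}

```text
time_s: 8.48
eef_pos: [0.5291, -0.157, 0.1358]
tool_rot: [-1.571, -0.0, 3.061]
contact_force: [-0.2, 1.3, -4.7]
opening: 0.0373
```

Run:
```python
from h import *
go(.529,-.156,.1263,-.0806-np.pi); s=state();print(s["opening"],s["contact_force"],s["moment"],s["eef_pos"])
S=capture("side")
cv2.imwrite("pics/d1.png",cv2.resize(S["color"][180:260,310:390,::-1],(640,600)))
```

```text
t 8.47 shift [ 0.2  9.5 -1. ] turn -0.0 yaw 175.36 q6 1.308
0.03728688842304806 [-0.1731122   1.32337964 -4.68251377] [ 0.04823039 -0.00618192  0.02092497] [ 0.52912529 -0.15699599  0.13582632]
```

View pics/d1.png

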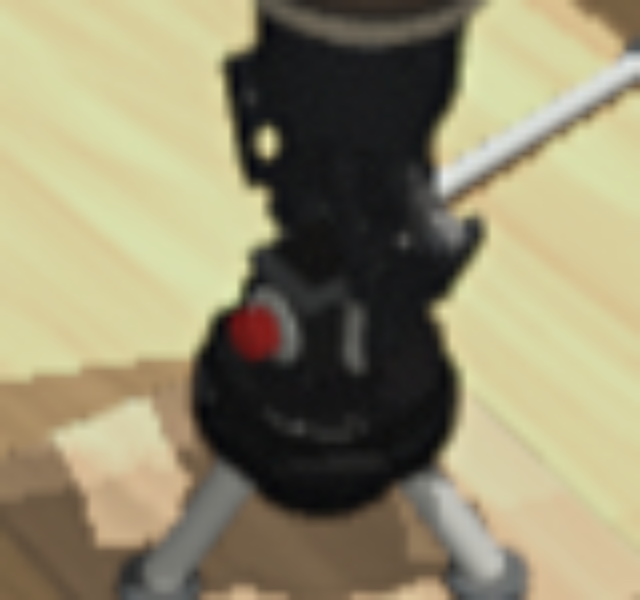

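Emit:
{"method": "play_rows", "body": {
  "rows": [
    [0,2,-1,0],
    [0,4,-1,0],
    [0,5.5,-1,0],
    [0,6.5,-1,0],
    [0,6.5,-1,0]
  ]
}}

```text
time_s: 9.15
eef_pos: [0.5292, -0.156, 0.1294]
tool_rot: [-1.571, -0.0, 3.061]
contact_force: [0.9, 0.1, -5.6]
opening: 0.0378
```

Emit:
{"method": "play_rows", "body": {
  "rows": [
    [0,0.5,0,0],
    [0,1,0,0],
    [0,1.5,0,0],
    [0,1.5,0,0]
  ]
}}

```text
time_s: 9.65
eef_pos: [0.5292, -0.156, 0.128]
tool_rot: [-1.571, -0.0, 3.061]
contact_force: [-0.0, 0.5, -4.3]
opening: 0.0372
```

Emit:
{"method": "play_rows", "body": {
  "rows": [
    [0,0.4,0,0],
    [0,0.8,0,0],
    [0,0.8,0,0]
  ]
}}

```text
time_s: 10.02
eef_pos: [0.5292, -0.156, 0.1272]
tool_rot: [-1.571, -0.0, 3.061]
contact_force: [0.6, -0.1, -4.0]
opening: 0.0373
```

Emit:
{"method": "play_rows", "body": {
  "rows": [
    [0,0.3,0,0],
    [0,0.6,0,0],
    [0,0.6,0,0]
  ]
}}

```text
time_s: 10.4
eef_pos: [0.5292, -0.156, 0.1266]
tool_rot: [-1.571, -0.0, 3.061]
contact_force: [0.2, -0.1, -5.6]
opening: 0.0375
```

Emit:
{"method": "play_rows", "body": {
  "rows": [
    [0,0.3,0,0],
    [0,0.5,0,0],
    [0,0.5,0,0]
  ]
}}

```text
time_s: 10.78
eef_pos: [0.5293, -0.1561, 0.1262]
tool_rot: [-1.571, 0.0, 3.061]
contact_force: [0.6, -0.5, -2.6]
opening: 0.0373
```

Emit:
{"method": "play_rows", "body": {
  "rows": [
    [0,0.3,0,0],
    [0,0.3,0,0]
  ]
}}

```text
time_s: 11.02
eef_pos: [0.5294, -0.1561, 0.126]
tool_rot: [-1.571, 0.0, 3.061]
contact_force: [-1.3, 0.2, 2.3]
opening: 0.0376
```

```bash
cat > m.py <<'E'
from h import *
def f(n=6):
    # mean of several readings needs time; a single reading here
    s=state(); R=Ro.from_euler("xyz",s["tool_rot"]).as_matrix()
    print(round(s["time_s"],2),"F",np.round(s["contact_force"],1),"M",np.round(s["moment"],2),"p",np.round(s["eef_pos"]*1e3,2),"headyaw",round(np.degrees(np.arctan2(-R[1,0],-R[0,0])),2),"op",round(s["opening"]*1e3,1))
f()
E
python3 m.py
```

```text
11.03 F [-1.3  0.2  2.3] M [ 0.09  0.13 -0.05] p [ 529.41 -156.11  126.01] headyaw -4.64 op 37.6
```

Contact came at the predicted height: TCP z is 126 mm, which is home +4 mm, and the push is about 7 N. Turning counter-clockwise in small steps.

Emit:
{"method": "play_rows", "body": {
  "rows": [
    [0,0,0,-2],
    [0,0,0,-4],
    [0,0,0,-6],
    [0,0,0,-8],
    [0,0,0,-8]
  ]
}}

```text
time_s: 11.65
eef_pos: [0.5293, -0.156, 0.1258]
tool_rot: [-1.571, -0.0, -3.082]
contact_force: [0.3, -0.1, 1.1]
opening: 0.0375
```

```bash
python3 m.py
```

```text
11.65 F [ 0.3 -0.1  1.1] M [-0.12 -0.14 -0.05] p [ 529.26 -156.03  125.79] headyaw 3.4 op 37.5
```

Emit:
{"method": "play_rows", "body": {
  "rows": [
    [0,0.1,0,-2],
    [0,0.1,0,-4],
    [0,0.1,0,-4]
  ]
}}

```text
time_s: 12.02
eef_pos: [0.5291, -0.1559, 0.1256]
tool_rot: [-1.571, -0.0, -3.012]
contact_force: [0.1, 0.9, -0.1]
opening: 0.0372
```

Emit:
{"method": "play_rows", "body": {
  "rows": [
    [0,0,0,-2],
    [0,0,0,-4],
    [0,0,0,-4]
  ]
}}

```text
time_s: 12.4
eef_pos: [0.5289, -0.1559, 0.1255]
tool_rot: [-1.571, -0.001, -2.943]
contact_force: [-0.4, 0.2, -3.8]
opening: 0.0376
```

```bash
python3 m.py
```

```text
12.4 F [-0.4  0.2 -3.8] M [0.21 0.02 0.07] p [ 528.93 -155.88  125.5 ] headyaw 11.4 op 37.6
```

Force dropped to about 1 N at 16° counter-clockwise, which may be the slot. Probing gently downward.

Emit:
{"method": "play_rows", "body": {
  "rows": [
    [0,0.2,0,0],
    [0,0.4,0,0],
    [0,0.4,0,0]
  ]
}}

```text
time_s: 12.78
eef_pos: [0.5292, -0.1559, 0.1253]
tool_rot: [-1.571, -0.0, -2.944]
contact_force: [-0.2, 2.4, -4.2]
opening: 0.0377
```

```bash
python3 m.py
```

```text
12.78 F [-0.2  2.4 -4.2] M [ 0.43  0.08 -0.06] p [ 529.16 -155.94  125.28] headyaw 11.35 op 37.7
```

Emit:
{"method": "play_rows", "body": {
  "rows": [
    [0,0.2,0,0],
    [0,0.4,0,0],
    [0,0.4,0,0]
  ]
}}

```text
time_s: 13.15
eef_pos: [0.5293, -0.1559, 0.1249]
tool_rot: [-1.571, 0.0, -2.943]
contact_force: [-0.1, 4.9, -2.0]
opening: 0.0374
```

```bash
python3 m.py
```

```text
13.15 F [-0.1  4.9 -2. ] M [0.91 0.08 0.03] p [ 529.25 -155.92  124.94] headyaw 11.35 op 37.4
```

The cone has gone more than 1 mm below the tongue-across height, with a side force of +5 N in y. The cup axis is slightly toward +y, so I'm shifting that way to relieve it.

Emit:
{"method": "play_rows", "body": {
  "rows": [
    [-0.1,0,-0.4,0],
    [-0.2,0,-0.8,0],
    [-0.2,0,-0.8,0]
  ]
}}

```text
time_s: 13.52
eef_pos: [0.5293, -0.1553, 0.1249]
tool_rot: [-1.571, 0.0, -2.943]
contact_force: [-0.6, 0.6, -4.8]
opening: 0.0373
```

```bash
python3 m.py
```

```text
13.53 F [-0.6  0.6 -4.8] M [ 0.17 -0.01 -0.  ] p [ 529.35 -155.35  124.9 ] headyaw 11.36 op 37.3
```

Emit:
{"method": "play_rows", "body": {
  "rows": [
    [0,0.4,0,0],
    [0,0.8,0,0],
    [0,0.8,0,0]
  ]
}}

```text
time_s: 13.9
eef_pos: [0.5292, -0.1552, 0.124]
tool_rot: [-1.571, -0.0, -2.943]
contact_force: [0.5, 0.4, -5.1]
opening: 0.0371
```

```bash
python3 m.py
```

```text
13.9 F [ 0.5  0.4 -5.1] M [ 0.26  0.09 -0.02] p [ 529.24 -155.17  124.04] headyaw 11.36 op 37.1
```

Emit:
{"method": "play_rows", "body": {
  "rows": [
    [0,0.3,0,0],
    [0,0.6,0,0],
    [0,0.6,0,0]
  ]
}}

```text
time_s: 14.28
eef_pos: [0.5293, -0.1551, 0.1235]
tool_rot: [-1.571, -0.0, -2.943]
contact_force: [0.6, 2.2, -4.1]
opening: 0.0376
```

```bash
python3 m.py
```

```text
14.28 F [ 0.6  2.2 -4.1] M [0.45 0.03 0.06] p [ 529.27 -155.15  123.48] headyaw 11.36 op 37.6
```

Emit:
{"method": "play_rows", "body": {
  "rows": [
    [0,0.2,-0.4,0],
    [0,0.4,-0.4,0],
    [0,0.4,-0.4,0]
  ]
}}

```text
time_s: 14.65
eef_pos: [0.5293, -0.1549, 0.1231]
tool_rot: [-1.571, 0.0, -2.943]
contact_force: [0.1, 0.5, -4.2]
opening: 0.0377
```

```bash
python3 m.py
```

```text
14.65 F [ 0.1  0.5 -4.2] M [ 0.03 -0.01 -0.05] p [ 529.3  -154.88  123.13] headyaw 11.36 op 37.7
```

Emit:
{"method": "play_rows", "body": {
  "rows": [
    [0,0.2,0,0],
    [0,0.4,0,0],
    [0,0.4,0,0]
  ]
}}

```text
time_s: 15.02
eef_pos: [0.5292, -0.1549, 0.1227]
tool_rot: [-1.571, 0.0, -2.943]
contact_force: [0.9, -0.6, -4.4]
opening: 0.0376
```

```bash
python3 m.py
```

```text
15.03 F [ 0.9 -0.6 -4.4] M [-0.13 -0.04  0.06] p [ 529.23 -154.87  122.71] headyaw 11.36 op 37.6
```

Emit:
{"method": "play_rows", "body": {
  "rows": [
    [0,0.2,0,0],
    [0,0.4,0,0],
    [0,0.4,0,0]
  ]
}}

```text
time_s: 15.4
eef_pos: [0.5293, -0.1549, 0.1224]
tool_rot: [-1.571, 0.0, -2.943]
contact_force: [1.5, -1.4, -3.9]
opening: 0.0374
```

```bash
python3 m.py
```

```text
15.4 F [ 1.5 -1.4 -3.9] M [-0.18 -0.15 -0.01] p [ 529.32 -154.88  122.36] headyaw 11.36 op 37.4
```

Emit:
{"method": "play_rows", "body": {
  "rows": [
    [-0.2,0.2,0.2,0],
    [-0.2,0.4,0.2,0],
    [-0.2,0.4,0.2,0]
  ]
}}

```text
time_s: 15.78
eef_pos: [0.5294, -0.1549, 0.1222]
tool_rot: [-1.571, 0.0, -2.943]
contact_force: [-2.2, 1.3, 5.9]
opening: 0.0372
```

```bash
python3 m.py
```

```text
15.78 F [-2.2  1.3  5.9] M [0.26 0.46 0.06] p [ 529.41 -154.93  122.21] headyaw 11.36 op 37.2
```

Emit:
{"method": "play_rows", "body": {
  "rows": [
    [0.1,0.2,-0.1,0],
    [0.1,0.2,-0.1,0],
    [0.1,0.2,-0.1,0]
  ]
}}

```text
time_s: 16.15
eef_pos: [0.5294, -0.1549, 0.1222]
tool_rot: [-1.571, 0.0, -2.943]
contact_force: [-3.1, 1.7, 8.3]
opening: 0.0373
```

```bash
python3 m.py
```

```text
16.15 F [-3.1  1.7  8.3] M [0.24 0.52 0.  ] p [ 529.4  -154.91  122.16] headyaw 11.35 op 37.3
```

Emit:
{"method": "play_rows", "body": {
  "rows": [
    [0,0.2,0,0],
    [0,0.2,0,0],
    [0,0.2,0,0]
  ]
}}

```text
time_s: 16.52
eef_pos: [0.5294, -0.1549, 0.1221]
tool_rot: [-1.571, 0.0, -2.943]
contact_force: [-4.7, 1.8, 10.7]
opening: 0.0376
```

```bash
python3 m.py
```

```text
16.52 F [-4.7  1.8 10.7] M [ 0.38  0.71 -0.04] p [ 529.4  -154.88  122.12] headyaw 11.36 op 37.6
```

Home: z dropped 4.1 mm below first contact, the push is about 15.6 N, and it stayed there. Easing to a light push, then swinging clockwise in stages.

Emit:
{"method": "play_rows", "body": {
  "rows": [
    [0.2,-0.3,-0.1,0],
    [0.2,-0.3,-0.1,3],
    [0.2,-0.3,-0.1,6],
    [0.2,-0.3,-0.1,9],
    [0.2,-0.3,-0.1,12],
    [0.2,-0.3,-0.1,12]
  ]
}}

```text
time_s: 17.27
eef_pos: [0.5294, -0.155, 0.1222]
tool_rot: [-1.57, 0.001, 3.13]
contact_force: [-1.5, -0.7, 5.8]
opening: 0.0378
```

```bash
python3 m.py
```

```text
17.27 F [-1.5 -0.7  5.8] M [0.05 0.27 0.03] p [ 529.38 -154.99  122.16] headyaw -0.69 op 37.8
```

N is about 10.7 and everything is gentle. Continuing to −34.6°, which needs 34° more.

Emit:
{"method": "play_rows", "body": {
  "rows": [
    [0,0,0,3],
    [0,0,0,6],
    [0,0,0,9],
    [0,0,0,12],
    [0,0,0,15],
    [0,0,0,15]
  ]
}}

```text
time_s: 18.02
eef_pos: [0.5294, -0.1551, 0.1222]
tool_rot: [-1.571, 0.001, 2.868]
contact_force: [-1.0, -1.6, 5.7]
opening: 0.0375
```

```bash
python3 m.py
python3 - <<'E'
from h import *
S=capture("side")
cv2.imwrite("pics/e1.png",cv2.resize(S["color"][190:260,315:385,::-1],(560,560)))
E
```

```text
18.02 F [-1.  -1.6  5.7] M [-0.22  0.3   0.01] p [ 529.36 -155.12  122.16] headyaw -15.69 op 37.5
```

View pics/e1.png

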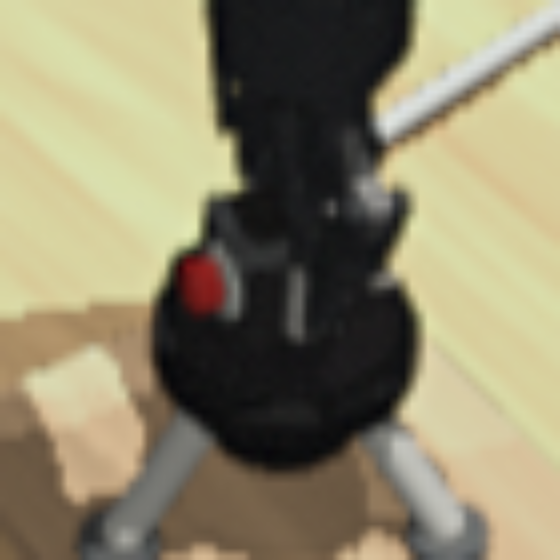

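Emit:
{"method": "play_rows", "body": {
  "rows": [
    [0,0,0,3],
    [0,0,0,6],
    [0,0,0,9],
    [0,0,0,12],
    [0,0,0,15],
    [0,0,0,18],
    [0,0,0,19.5],
    [0,0,0,19.5]
  ]
}}

```text
time_s: 19.08
eef_pos: [0.5293, -0.1553, 0.1222]
tool_rot: [-1.571, 0.001, 2.528]
contact_force: [-2.3, -2.9, 4.6]
opening: 0.0374
```

```bash
python3 m.py
python3 - <<'E'
from h import *
S=capture("side");T=capture("top")
m=model(.5293,-.155,np.radians(-35.2),.143)
cv=[(m["fl"],(255,255,0)),(m["mark"],(0,0,255))]
overlay(S,315,190,70,70,8,cv,"pics/e2.png")
E
```

```text
19.07 F [-2.3 -2.9  4.6] M [-0.51  0.45 -0.05] p [ 529.33 -155.25  122.16] headyaw -35.16 op 37.4
```

View pics/e2.png

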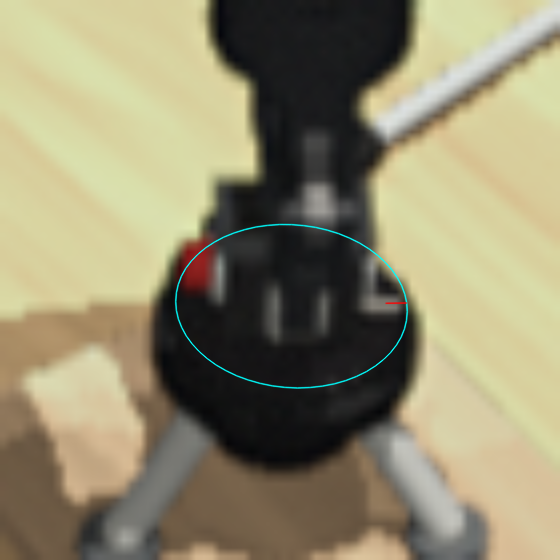

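Seated at 30.5° clockwise of the index, with N about 9.5. Swinging counter-clockwise now.

Emit:
{"method": "play_rows", "body": {
  "rows": [
    [0,0,0,-3],
    [0,0,0,-7],
    [0,0,0,-11],
    [0,0,0,-15],
    [0,0,0,-19],
    [0,0,0,-23],
    [0,0,0,-27],
    [0,0,0,-30]
  ]
}}

```text
time_s: 20.18
eef_pos: [0.5294, -0.155, 0.1222]
tool_rot: [-1.571, 0.001, 3.054]
contact_force: [-2.0, 0.4, 5.6]
opening: 0.0375
```

```bash
python3 m.py
```

```text
20.18 F [-2.   0.4  5.6] M [-0.01  0.28 -0.21] p [ 529.4  -155.04  122.15] headyaw -5.04 op 37.5
```

Emit:
{"method": "play_rows", "body": {
  "rows": [
    [0,0,0,-4],
    [0,0,0,-8],
    [0,0,0,-12],
    [0,0,0,-16],
    [0,0,0,-20],
    [0,0,0,-24],
    [0,0,0,-28],
    [0,0,0,-31]
  ]
}}

```text
time_s: 21.18
eef_pos: [0.5293, -0.1548, 0.1222]
tool_rot: [-1.571, 0.0, -2.689]
contact_force: [-1.7, 2.6, 6.4]
opening: 0.0374
```

Emit:
{"method": "play_rows", "body": {
  "rows": [
    [0,0,0,0],
    [0,0,0,0]
  ]
}}

```text
time_s: 21.42
eef_pos: [0.5293, -0.1548, 0.1221]
tool_rot: [-1.571, 0.0, -2.69]
contact_force: [-0.6, 0.8, 6.0]
opening: 0.0375
```

```bash
python3 m.py
python3 - <<'E'
from h import *
S=capture("side");T=capture("top")
m=model(.5293,-.155,np.radians(26),.143)
cv=[(m["mark"],(0,0,255))]
overlay(S,315,190,70,70,8,cv,"pics/e3.png")
E
```

```text
21.43 F [-0.6  0.8  6. ] M [0.43 0.3  0.01] p [ 529.3  -154.79  122.13] headyaw 25.86 op 37.5
```

View pics/e3.png

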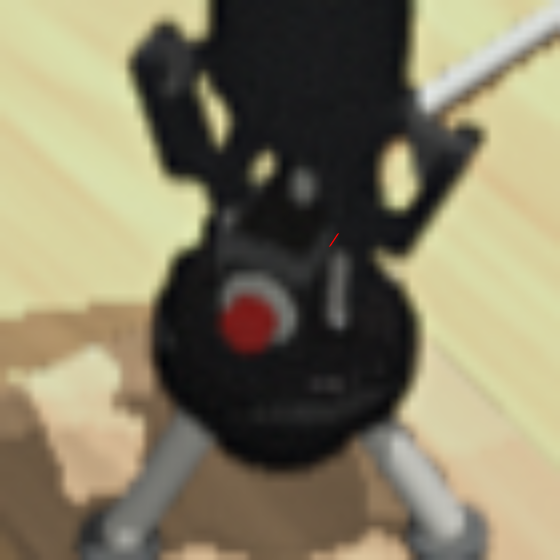

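Seated at 30.5° counter-clockwise of the index; the knob has turned with the tool. Returning to the index.

Emit:
{"method": "play_rows", "body": {
  "rows": [
    [0,0,0,4],
    [0,0,0,8],
    [0,0,0,12],
    [0,0,0,16],
    [0,0,0,20],
    [0,0,0,24],
    [0,0,0,28],
    [0,0,0,30.5]
  ]
}}

```text
time_s: 22.52
eef_pos: [0.5294, -0.155, 0.1222]
tool_rot: [-1.57, 0.001, 3.059]
contact_force: [-1.6, -0.1, 5.6]
opening: 0.0374
```

Emit:
{"method": "play_rows", "body": {
  "rows": [
    [0,0,0,0],
    [0,0,0,0]
  ]
}}

```text
time_s: 22.78
eef_pos: [0.5294, -0.155, 0.1222]
tool_rot: [-1.571, 0.001, 3.061]
contact_force: [-1.5, -0.3, 4.8]
opening: 0.0372
```

```bash
python3 m.py
python3 - <<'E'
from h import *
S=capture("side")
c=S
a=cv2.resize(S["color"][190:260,315:385,::-1],(770,600) if 0 else (595,595),interpolation=cv2.INTER_LINEAR)
cv2.imwrite("pics/f1.png",a)
E
```

```text
22.77 F [-1.5 -0.3  4.8] M [0.04 0.29 0.04] p [ 529.39 -155.02  122.18] headyaw -4.64 op 37.2
```

View pics/f1.png

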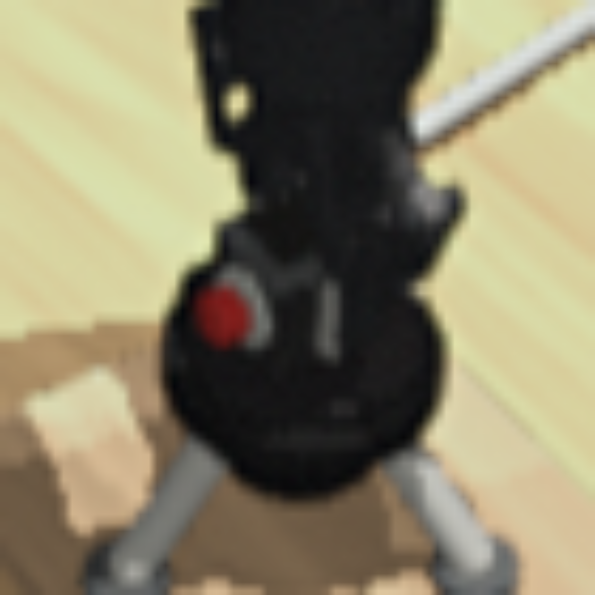

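Emit:
{"method": "play_rows", "body": {
  "rows": [
    [0,0.2,0,0],
    [0,0.2,0,0]
  ]
}}

```text
time_s: 23.08
eef_pos: [0.5294, -0.155, 0.1221]
tool_rot: [-1.57, 0.001, 3.061]
contact_force: [-1.7, 0.6, 9.1]
opening: 0.0372
```

```bash
python3 m.py
```

```text
23.07 F [-1.7  0.6  9.1] M [0.06 0.43 0.01] p [ 529.41 -155.03  122.15] headyaw -4.64 op 37.2
```

Emit:
{"method": "play_rows", "body": {
  "rows": [
    [0,0,0,0],
    [0,0,0,0],
    [0,0,0,0],
    [0,0,0,0],
    [0,0,0,0]
  ],
  "gripper": 75
}}

```text
time_s: 23.7
eef_pos: [0.5291, -0.1548, 0.1216]
tool_rot: [-1.571, -0.0, 3.061]
contact_force: [-0.1, -0.3, -0.4]
opening: 0.0751
```

```bash
python3 m.py
python3 - <<'E'
from h import *
S=capture("side")
cv2.imwrite("pics/f2.png",cv2.resize(S["color"][190:260,315:385,::-1],(595,595)))
E
```

```text
23.7 F [-0.1 -0.3 -0.4] M [ 0.02  0.04 -0.03] p [ 529.09 -154.83  121.56] headyaw -4.64 op 75.1
```

View pics/f2.png

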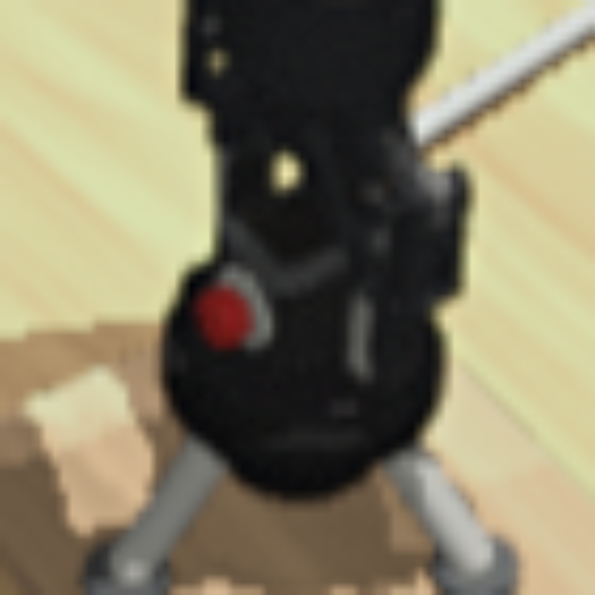

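Released without moving the head. Rising and moving aside so both cameras can see the marks.

Emit:
{"method": "play_rows", "body": {
  "rows": [
    [0,-10,0,0],
    [0,-40,0,0],
    [0,-80,0,0],
    [0,-120,0,0],
    [0,-120,-50,0],
    [0,-120,-100,0],
    [0,-120,-150,0],
    [0,-120,-200,0]
  ]
}}

```text
time_s: 24.75
eef_pos: [0.5454, 0.0461, 0.2425]
tool_rot: [-1.571, 0.001, 3.06]
contact_force: [0.5, -0.5, 0.7]
opening: 0.075
```

Emit:
{"method": "play_rows", "body": {
  "rows": [
    [0,0,-50,0],
    [0,0,-80,0],
    [0,0,-80,0]
  ]
}}

```text
time_s: 25.12
eef_pos: [0.5518, 0.1262, 0.2422]
tool_rot: [-1.571, 0.001, 3.063]
contact_force: [-0.2, -0.5, -0.6]
opening: 0.0751
```

```bash
python3 m.py
python3 - <<'E'
from h import *
S=capture("side");T=capture("top")
cv2.imwrite("pics/g_side.png",S["color"][:,:,::-1]);cv2.imwrite("pics/g_top.png",T["color"][:,:,::-1])
t=np.clip(T["color"][:,:,::-1].astype(float)*1.8,0,255).astype(np.uint8)
cv2.imwrite("pics/g1.png",np.hstack([cv2.resize(t[190:245,347:402],(400,400)),cv2.resize(S["color"][200:250,326:376,::-1],(400,400))]))
E
```

```text
25.12 F [-0.2 -0.5 -0.6] M [ 0.02  0.04 -0.04] p [551.78 126.18 242.21] headyaw -4.49 op 75.1
```

View pics/g1.png

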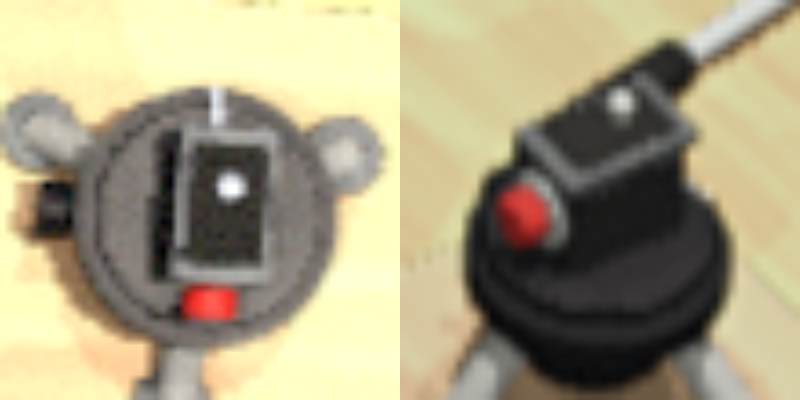

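View pics/g_top.png

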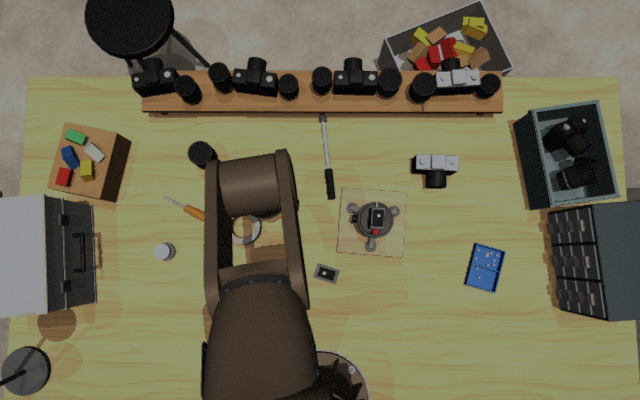

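Run:
```python
from h import *
S=capture("side");T=capture("top")
for d in (0,):
    T2=dict(T);T2["t"]=T["t"]; 
m=model(.5293,-.155,np.radians(-4.6),.143); a=np.linspace(0,6.3,60)
idx=np.array([[.5293+r*np.cos(-.0806),-.155+r*np.sin(-.0806),.105] for r in(.044,.052)])
pan=np.c_[.5293+.052*np.cos(a),-.155+.052*np.sin(a),.105+0*a]
cv=[(m["top"],(0,255,0)),(m["fl"],(255,255,0)),(pan,(255,0,255))]
# apply known pixel offsets through K
def off(c,dx,dy): c=dict(c);K=c["camera_matrix"].copy();K[0,2]+=dx;K[1,2]+=dy;c["camera_matrix"]=K;return c
A=overlay(off(T,-.1,-.5),355,198,40,40,14,cv,"pics/h1.png",1.5)
B=overlay(off(S,-.4,.65),330,205,44,44,13,cv,"pics/h2.png")
t=T["color"][198:218,364:390].astype(float); cv2.imwrite("pics/h3.png",cv2.resize(np.clip(t[:,:,::-1]*1.5,0,255).astype(np.uint8),None,fx=20,fy=20,interpolation=cv2.INTER_NEAREST))
```

```text
(no output)
```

View pics/h1.png

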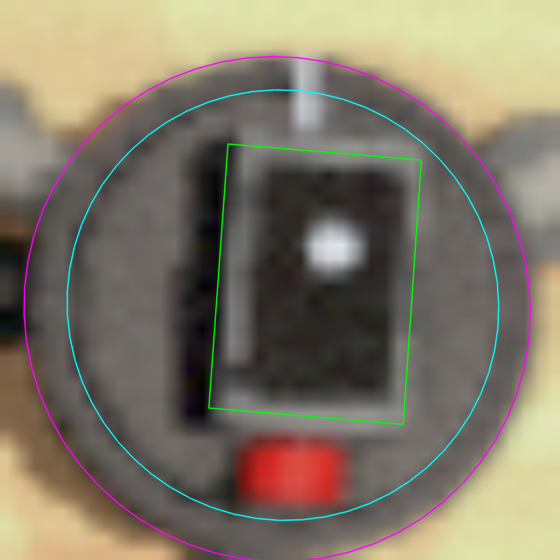

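View pics/h2.png

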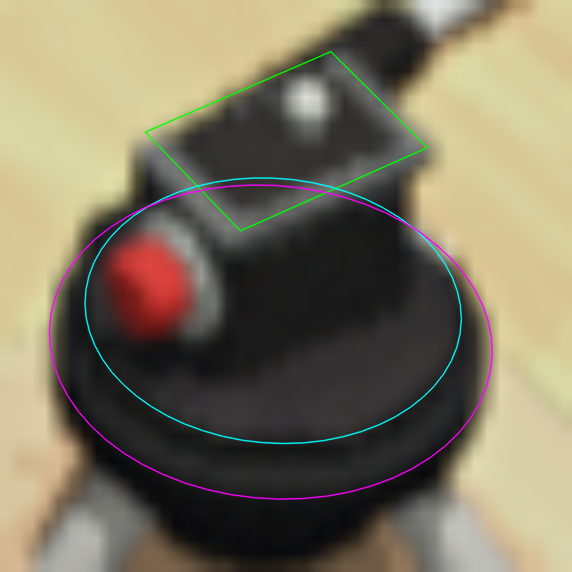

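View pics/h3.png

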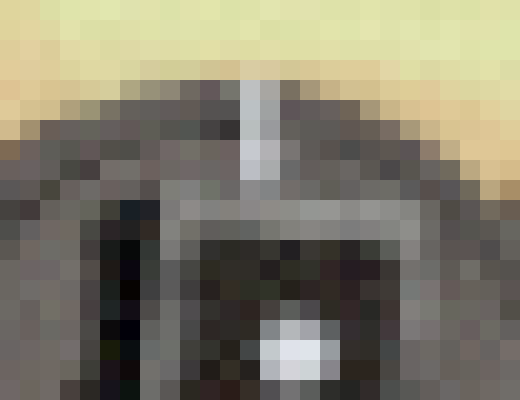

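Run:
```python
from h import *
acc=[]
for i in range(6): T=capture("top"); acc.append(T["color"].astype(float).mean(2))
g=np.mean(acc,0)
for r in range(201,208):
    a=g[r,373:381]; b=np.clip(a-np.median(g[r,[371,372,373,380,381,382]]),0,None); b[b<12]=0
    print(r,np.round(a).astype(int),"cent",round((b*np.arange(373,381)).sum()/b.sum(),2) if b.sum() else None)
for c,o in((T,(-.1,-.5)),):
    for yaw in(-7.6,-4.6,-1.6):
        w=np.radians(yaw)
        print(yaw,[np.round(pr(c,[.5293+r*np.cos(w),-.155+r*np.sin(w),z])+o,2) for r,z in((.036,.115),(.044,.115),(.044,.105),(.052,.105))])
print("before idx: ")
t0=cv2.imread("pics/top0.png").astype(float).mean(2)
for r in range(200,207): print(r,np.round(t0[r,373:381]).astype(int))
S=capture("side")["color"].astype(float)
# block edges (side) and mark
```

```text
201 [126 122 122 129 126 123 125 128] cent None
202 [ 67  64  76 128 109  76  97 116] cent 376.0
203 [ 60  59  55 130 108  62  63  63] cent 376.4
204 [ 53  46  34 123 103  62  63  60] cent 376.41
205 [ 70  68  68 133 121  79  64  53] cent 376.16
206 [ 73  69  68 127 113  72  62  63] cent 376.43
207 [85 75 68 89 87 70 67 63] cent 375.46
-7.6 [array([376.21, 206.78]), array([376.55, 204.03]), array([376.13, 204.4 ]), array([376.47, 201.67])]
-4.6 [array([375.56, 206.71]), array([375.75, 203.94]), array([375.34, 204.31]), array([375.53, 201.57])]
-1.6 [array([374.9 , 206.67]), array([374.95, 203.89]), array([374.54, 204.26]), array([374.59, 201.51])]
before idx: 
200 [120 119 121 121 121 120 118 121]
201 [111 109 109 115 113 110 111 114]
202 [ 56  52  60 115  96  67  86 104]
203 [ 54  54  52 117  98  54  54  50]
204 [ 55  53  52 112  92  54  57  54]
205 [56 59 57 70 63 52 57 57]
206 [54 55 60 55 51 54 54 55]
```

Run:
```python
import cv2,numpy as np
a=cv2.imread("pics/side0.png");b=cv2.imread("pics/g_side.png")
cv2.imwrite("pics/k.png",np.hstack([cv2.resize(a[140:215,200:300],(400,300)),cv2.resize(b[140:215,200:300],(400,300))]))
```

```text
(no output)
```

View pics/k.png

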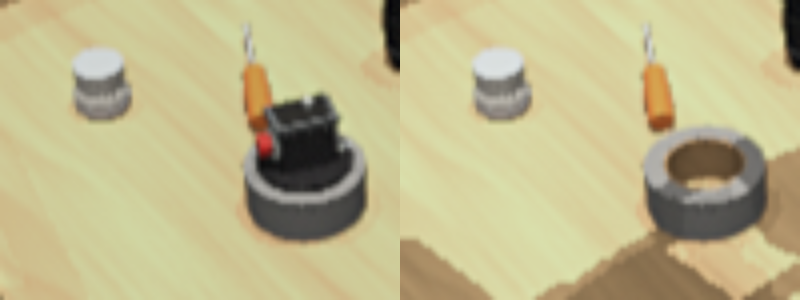

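View pics/g_side.png

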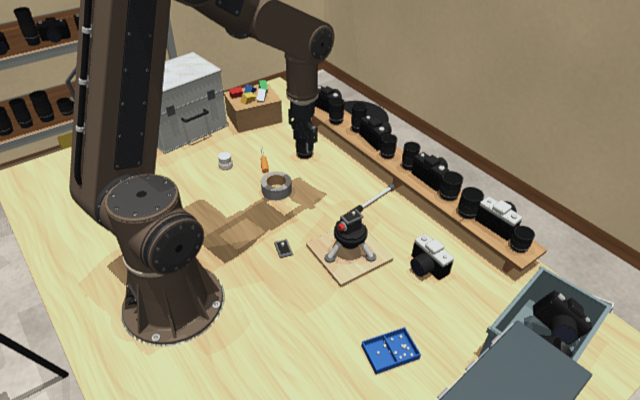

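The roll and the bystanders are where they were, and the head is seated with its marks in line. The gripper is clear, so I'm handing in.

```bash
python3 -c "
from workcell import *
print(state()['time_s'],sign_off())"
```

```text
the job is handed in; nothing more can be done
25.675 None
```

The pan head is home in the hi-hat cup with its two white marks in line. I let go and handed the job in at 25.7 s of the 72 s allowed.

- **Engaging the slot:** The tongue met the cartridge 4 mm above home. I turned the head 16° counter-clockwise from the index with a push that started near 7 N and fell to about 1 N as the tongue reached the slot. It then went down into the slot, with small sideways corrections because the cup axis was about 1 mm from my first estimate.
- **Pressing home:** I pressed with about 15.6 N. The height fell 4.1 mm from first contact, as it should. The highest force I read stayed below 16 N.
- **Rocking check:** The head swung 30.5° clockwise and 30.5° counter-clockwise of the index. Its height held within 0.1 mm under about 10 N, and it turned freely.
- **Final checks:** The top view shows the two marks in one line, within about 1°. The head did not move when released. The tape roll and the other things on the bench had not visibly moved in the pictures.

**Disagreements:** The camera views differed by 1–2 px (about 2–4 mm), so I set the final position by contact force. Along with the light push falling below 5 N just before the drop, a side force of about 5 N showed up briefly during the descent and again at the full press.

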